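# Load a battery pack into the bench charging dock and bolt it in

## Robot

A 6-joint arm with a two-finger parallel gripper is mounted at the origin on the work surface. World frame = base frame: x ahead of the robot, y to its left, z up, the work surface at z = 0. Lengths are in m, angles in degrees, forces in N, time in s.
With the tool pointing down it reaches from about 0.25 to 0.725 m from the base axis. Payload 9.7 kg.
Tool frame: the origin (TCP) lies on the centre line of the jaws, within the pads' length; the fingertips stand 22 mm ahead of it and the grasp point (between the pads) lies 3 mm ahead of it; z points along the fingers, y is the direction in which the jaws open and shut (so a half turn about z gives the same grasp; the last joint's range is limited). The gripper opens to 85 mm and grips with 20 to 120 N. Pads are 22 mm wide; open, the fingers measure 114 mm over their backs; the gripper's body (76 mm by 85 mm) begins 54 mm behind the grasp point. The pads swing forward as they close: fully open they stand 13 mm farther back than shut.
Start: joints at [-66.349, 4.979, 10.078, 95.1, 0, 90], TCP at [0.221, -0.504, 0.253] pointing down, gripper open.
Joint ranges: [-179.16, 179.16], [-48.56, 103.87], [-65.8, 70.77], [-126.05, 130.52], [-82.76, 87.17], [-180, 180]. Speed limits (degrees/s): [127.2, 127.2, 147.25, 180, 180, 180].

## Interface

Orientations are given as [roll, pitch, yaw] about the fixed x, y, z axes, in that order (R = Rz(yaw) Ry(pitch) Rx(roll)).
In Python, from workcell import get_obs, camera, camera_params, job_done gives the robot as it stands.
- The arm moves only by the tool servo_tool, never from a script. Its argument "steps" is a list of rows, each an object of numbers: "x", "y", "z": the shift along the world's x, y, z in mm; "yaw": the turn about the world's z in degrees. A call has 1 to 12 rows; each row is the pose to reach, as a shift and turn from the pose measured when the call began; what a row does not reach only later rows make up. A row lasts 1/8 s, in which the tool goes at most 62.5 mm and 10.7 degrees, less where a joint would pass 70% of its speed; a pose out of reach is approached as far as the arm can. A call with a gripper value outside its range is refused whole. "grip" is the finger opening in mm, from 0 to 85.4, set as the call begins (left out, the last holds). The fingers move at their own pace and stop on an object; "grip_force" is the grip in N (left out, the last holds). Time passes only in rows, so rows that repeat a pose let the fingers close. It gives the time, the measured TCP pose, the force and the opening at its end, in the units of the state.
- get_obs(): the state, without advancing time (a new reading comes with each control period).
- camera(name): name is "scene" or "top" or "wrist"; returns (picture, depth): 400x640x3 uint8, red, green, blue; 400x640 float32, m along the optical axis (not along the pixel's ray), 0 where there is no reading.
- camera_params(name): a dict with "intrinsics" (3x3 intrinsics, pixels), "rvec" (rotation vector, rad) and "tvec" (3), from world to camera coordinates, as OpenCV has them; the wrist camera has in their place "hand_eye" (4x4, takes a point from camera to tool coordinates, whose origin is the TCP and whose axes are the flange's). Camera axes: x right, y down, z forward; pixel columns grow to the right and rows downward; lengths in m; the calibration is good to about 2 mm. A picture is of the moment at which its call begins: read the wrist's pose just before it. camera_params takes no time and is no camera call.
- job_done(): hands the job in, once; it reports no verdict.
The state is a dict: "time": time; "q": joint angles; "qd": joint speeds; "joint_efforts": joint torques, N m; "ee_pos": TCP position; "tcp_rot": TCP orientation; "wrist_force": force on the tool from outside, world axes, zero at the start; "torque": the same for the moment, N m; "opening": finger opening in m.
Only numpy, scipy, OpenCV 4.12 (cv2) and the standard library are available. Lean on these libraries where they do the work, as an engineer would, in place of code of your own. Each camera call takes 0.05 s, during which the arm holds its last target.

## Task

Draw the dock's sliding bolt fully back, then slide the flat battery pack along the bench, contact end first, into the dock's slot until it is fully home against the end, and finally slide the bolt fully shut again behind it. Keep the pack flat on the bench, do not lift it, and leave the other things on the bench where they are.

Things in the scene. Friction and masses are not known exactly. Their poses are not given: they have to be found in the camera images.
- pack_center (a point): Centre (half-way up) of the battery pack: flat black plastic slab, 116 mm long (its x), 92 wide (y), 15 thick (z, up), 0.25 to 0.5 kg, lying loose and flat on the bench; too wide to be gripped, so push it by its edges. Grey panel inlaid on top. Its +x end has four brass contacts and goes into the dock first.
- pack_front (a point): Middle of the pack's contact end face, 58 mm from the pack's centre along its +x, 7.5 mm above the bench; same axes as the pack.
- dock: Charging dock of grey metal, fixed to the bench, no floor: the pack slides on the bench. Origin: on the bench, middle of the throat where the straight slot begins; +x is the way the pack goes in, y across the slot, z up. Side walls from x = 0 to 138 mm are 95 mm apart (inner faces y = +-47.5), 10 thick, 22 high. Lips with inner edges 71 mm apart overhang at 18 to 22 mm height from x = 45 mm on.
- dock_entry (a point): Middle of the dock's flared entry, on the bench at dock x = -30 mm, y = 0; same axes as the dock. Here the 22 mm high guide walls are 123 mm apart; they narrow straight to 95 mm at the throat (dock x = 0).
- dock_stop (a point): Middle of the slot's end stop, at dock x = 138 mm, y = 0, 7.5 mm above the bench; same axes as the dock. Face of a block 45 mm high, 135 wide, reaching to x = 208 mm. With the pack fully home its contact end touches this face, its centre is at dock x = 80 mm and its rear face at x = 22 mm, 3 mm past the bolt.
- bolt (a joint): Travel in m of the steel bolt, a 10 mm square bar on the dock's -y side at dock x = 9 to 19 mm, sliding across the slot's mouth. 0: shut, its tip sticks 24 mm into the slot, 4 to 14 mm above the bench, barring the way in and out. 0.030: fully back (towards dock -y), clear of the slot. It starts shut or nearly, stays where left, and moves with about 2 N.
- bolt_post (a point): The bolt's upright post, steel, 10 mm (dock x) by 14 (dock y), top 60 mm above the bench; this point is on its axis at 45 mm height. Push it either way above the dock's 22 mm walls. At bolt = 0 it is at dock x = 14, y = -78 mm; at 0.030 at y = -108 mm. Its guide (16 mm high) reaches to dock y = -128 mm.
- spool: Bystander: spool of solder, 54 mm across, 55 mm high, standing; origin at its underside's centre.
- tin: Bystander: small open steel bowl, 64 mm across, 26 mm high; origin at its underside's centre.
- book: Bystander: blue book, 130 x 180 x 22 mm, lying flat; origin at its underside's centre.
- screwdriver: Bystander: screwdriver with a red handle, 170 mm long, lying flat; origin under its middle.
- fan: Bystander: black 80 x 80 x 25 mm cooling fan, lying flat; origin at its underside's centre.
- cellpack: Bystander: single round cell, 21 mm across, 52 mm high, standing; origin at its underside's centre.
Mind the look-alikes: they are no part of the job. Leave any brown or purple look-alike of the part that bears pack_center alone.

How it is judged:
By the outcome, as a careful person would: the job done as asked, in the order asked, and still so for the second after the job is handed in, with the robot touching nothing.
It also fails if it takes over 72 s, if anything falls off the work surface, if the arm or the gripper's body presses on something with over 40 N, if the wrist force passes 120 N, or if a joint passes its speed limit or range.

## Working session

There is one attempt and no reset: what is moved stays moved. The work goes in short steps, Python scripts to look and compute and a tool call to move; the robot and the scene stay as the last step left them, time stands still between calls to the robot, and variables do not carry over. Pictures are saved under pics/ and viewed, and the job is handed in when it is done.

Besides the shell and the picture viewer there is one more tool, called after "Emit:" by a JSON object that holds its "method" and its "body", one argument or row to a line. servo_tool: Moves the arm, as the interface text tells. Its arguments: {"type":"object","properties":{"steps":{"type":"array"},"grip":{"type":"number"},"grip_force":{"type":"number"}},"required":["steps"]}

```bash
mkdir -p pics
cat > h.py <<'E'
import numpy as np,cv2
from workcell import get_obs,camera,camera_params,job_done
def P(name):
    p=camera_params(name);K=np.array(p["intrinsics"]);R=cv2.Rodrigues(np.array(p["rvec"],float))[0];t=np.array(p["tvec"],float).ravel();return K,R,t
def ray(name,uv,z):
    K,R,t=P(name);uv=np.atleast_2d(np.array(uv,float))
    d=np.c_[uv,np.ones(len(uv))]@np.linalg.inv(K).T@R;c=-R.T@t
    return c+d*((z-c[2])/d[:,2])[:,None]
def proj(name,X):
    K,R,t=P(name);q=(np.atleast_2d(X)@R.T+t)@K.T;return q[:,:2]/q[:,2:]
def snap(name,fn):
    im,d=camera(name);cv2.imwrite("pics/"+fn+".png",im[:,:,::-1]);np.savez("/tmp/"+fn,im=im,d=d);return im,d
E
python3 - <<'E'
from h import *
snap("top","top0");snap("scene","scene0")
print(get_obs())
for n in("top","scene"):
    K,R,t=P(n);print(n,K,-R.T@t)
E
```

```text
{'time': 0.1, 'q': array([-6.63491734e+01,  5.00773217e+00,  1.00402400e+01,  9.50989505e+01,
       -7.23647681e-04,  9.00016336e+01]), 'qd': array([-0.10991998, -0.05862564,  0.10164218,  0.00225618,  0.00460974,
        0.05551739]), 'joint_efforts': array([-1.14868703e-04, -5.21560585e+01,  4.65653300e+01,  1.60939107e-02,
       -1.17608460e-05,  1.64012778e-05]), 'ee_pos': array([ 0.22056839, -0.50365108,  0.25266718]), 'tcp_rot': array([-1.79933557e+02,  7.25541608e-04,  2.36491938e+01]), 'wrist_force': array([ 0.70596559,  0.45698202, -0.21573107]), 'torque': array([ 0.03770784,  0.0306314 , -0.01518933]), 'opening': 0.08518476412042957}
top [[467.94769389   0.         322.89898299]
 [  0.         467.94769389 198.87018671]
 [  0.           0.           1.        ]] [ 0.41893286 -0.00806086  1.25036554]
scene [[491.91512696   0.         321.66647831]
 [  0.         491.91512696 189.83239365]
 [  0.           0.           1.        ]] [ 1.36387943 -0.60484213  0.82600617]
```

View pics/top0.png

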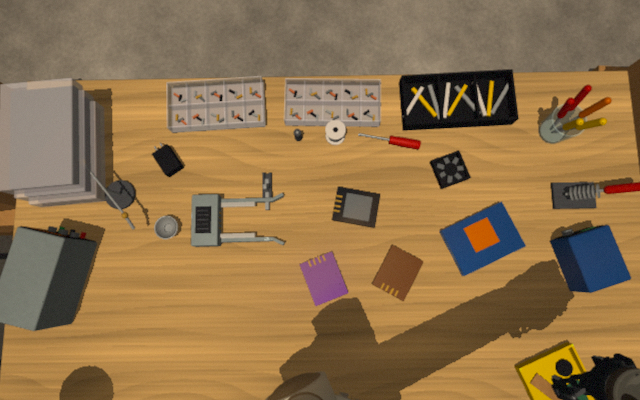

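View pics/scene0.png

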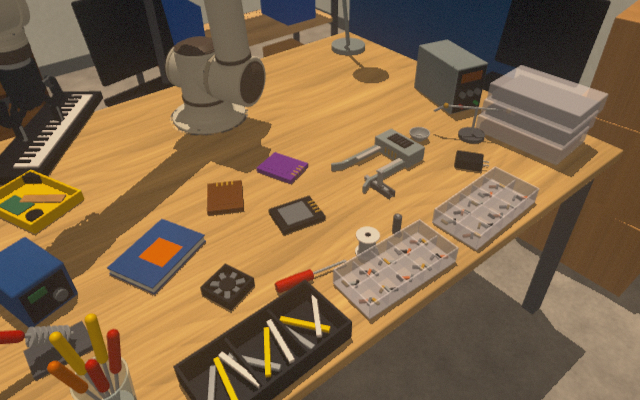

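The dock's slot opens toward the right of the top view (block at (205,220), bolt and post at (267,190)). The pack is at (356,207), with its contacts facing the dock. Next I zoom in.

Run:
```python
import numpy as np,cv2
im=cv2.imread("pics/top0.png")
cv2.imwrite("pics/z1.png",cv2.resize(im[160:260,185:385],None,fx=4,fy=4,interpolation=cv2.INTER_CUBIC))
im=cv2.imread("pics/scene0.png")
cv2.imwrite("pics/z2.png",cv2.resize(im[110:250,260:440],None,fx=4,fy=4,interpolation=cv2.INTER_CUBIC))
```

```text
(no output)
```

View pics/z1.png

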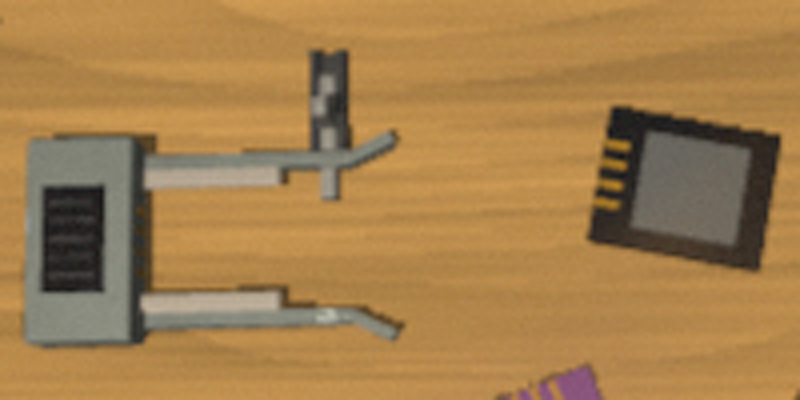

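View pics/z2.png

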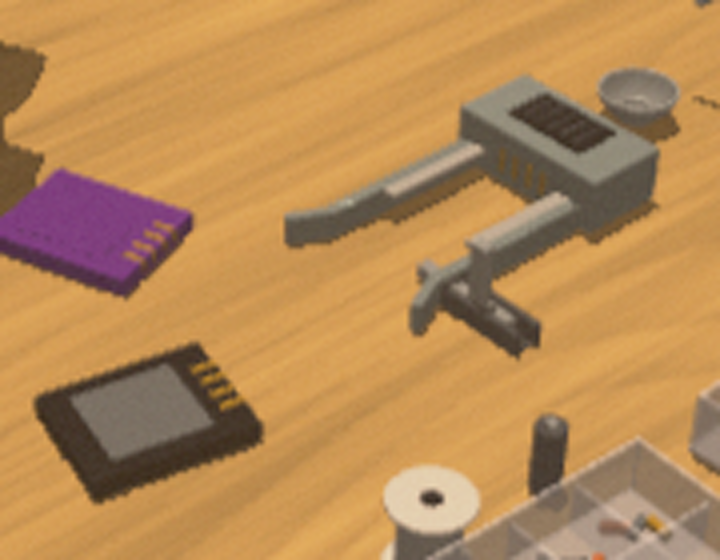

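```bash
cat > m.py <<'E'
from h import *
def Z(pts): p=np.array(pts,float);return np.c_[185+(p[:,0]+.5)/4-.5,160+(p[:,1]+.5)/4-.5]
np.set_printoptions(precision=4,suppress=True)
E
python3 - <<'E'
from m import *
b=ray("top",Z([(30,140),(137,137),(132,343),(25,343)]),.045)
print("block",b)
print("widths",[np.linalg.norm(b[i]-b[(i+1)%4])for i in range(4)])
print("guide end",ray("top",Z([(310,50),(348,50)]),.016))
print("flare tips",ray("top",Z([(397,138),(402,330)]),.022))
print("lips in start", ray("top",Z([(284,184),(284,290)]),.022))
print("knee", ray("top",Z([(348,165),(350,312)]),.022))
im=np.load("/tmp/top0.npz")["im"]; d=np.load("/tmp/top0.npz")["d"]
g=im.astype(int)
m=((g.max(2)<90)|((g.max(2)-g.min(2)<25)&(g.max(2)<140))).astype(np.uint8)
m[:180]=0;m[235:]=0;m[:,:325]=0;m[:,390:]=0
m=cv2.morphologyEx(m,cv2.MORPH_CLOSE,np.ones((5,5)))
c=max(cv2.findContours(m,0,2)[0],key=cv2.contourArea)
r=cv2.minAreaRect(c);print(r);bp=cv2.boxPoints(r);w=ray("top",bp,.015);print(w,w.mean(0),[np.linalg.norm(w[i]-w[(i+1)%4])for i in range(4)])
for i in range(4): e=w[(i+1)%4]-w[i];print(np.degrees(np.arctan2(e[1],e[0])))
# post via depth
K,R,t=P("top")
vv,uu=np.mgrid[165:200,255:285]
dd=d[165:200,255:285]
X=(np.stack([uu*dd,vv*dd,dd],-1)@np.linalg.inv(K).T-t)@R
h=(X[...,2]>.045);print("post",X[h].mean(0) if h.any() else X[...,2].max(),h.sum(),X[h].min(0),X[h].max(0))
E
```

```text
block [[0.6281 0.3504 0.045 ]
 [0.6291 0.2801 0.045 ]
 [0.4945 0.2801 0.045 ]
 [0.4953 0.3493 0.045 ]]
widths [np.float64(0.07037689639100178), np.float64(0.13462386171286003), np.float64(0.06921721123228045), np.float64(0.1327618116729768)]
guide end [[0.6921 0.1712 0.016 ]
 [0.6917 0.1455 0.016 ]]
flare tips [[0.63   0.1116 0.022 ]
 [0.5022 0.1082 0.022 ]]
lips in start [[0.6    0.1868 0.022 ]
 [0.5295 0.186  0.022 ]]
knee [[0.6122 0.1443 0.022 ]
 [0.5144 0.1424 0.022 ]]
((355.7760009765625, 206.73199462890625), (42.9325065612793, 33.89878845214844), 10.304845809936523)
[[ 0.5609 -0.0147  0.015 ]
 [ 0.6507 -0.0323  0.015 ]
 [ 0.6282 -0.1448  0.015 ]
 [ 0.539  -0.126   0.015 ]] [ 0.5947 -0.0794  0.015 ] [np.float64(0.09150413361830123), np.float64(0.11475907168775835), np.float64(0.09114857646790302), np.float64(0.11348591786158338)]
-11.075259039792458
-101.30542675911235
168.1249697447276
78.87598540411241
post [0.5875 0.117  0.3626] 39 [ 0.4189 -0.0081  0.0454] [0.6536 0.1653 1.2504]
```

Run:
```python
from m import *
d=np.load("/tmp/top0.npz")["d"];K,R,t=P("top")
vv,uu=np.mgrid[0:400,0:640]
X=(np.stack([uu*d,vv*d,d],-1)@np.linalg.inv(K).T-t)@R
X[d<=0]=9
z=X[...,2]
s=(slice(165,200),slice(255,285));h=(z[s]>.05)&(z[s]<.08);p=X[s][h];print("post",p.mean(0),len(p),p.min(0),p.max(0))
for nm,lo,hi,reg in(("block",.038,.052,(slice(180,260),slice(180,240))),("walls",.016,.03,(slice(180,255),slice(218,300)))):
    m=np.zeros(z.shape,bool);m[reg]=(z[reg]>lo)&(z[reg]<hi);p=X[m];print(nm,len(p),p.min(0),p.max(0),np.median(p,0),cv2.minAreaRect(p[:,:2].astype(np.float32)))
    if nm=="walls":
        for a in(0,1):
            q=p[(p[:,0]>.565)==a];q=q[(q[:,1]>.20)&(q[:,1]<.275)];
            print(a,len(q),np.percentile(q[:,0],[1,99]),np.polyfit(q[:,1],q[:,0],1),q[:,1].mean(),q[:,0].mean())
for nm,uv,zz in(("spool",(336,131),.055),("purple",(332.2,251.2),.015),("purpleR",(348,290),.015),("brown",(400,246),.015),("cell",(299,134),.052),("screwtip",(358,136),.01),("scrH",(420,143),.02)):
    print(nm,ray("top",uv,zz))
```

```text
post [0.6462 0.1606 0.0592] 22 [0.6401 0.1557 0.0507] [0.6534 0.1653 0.0659]
block 1383 [0.496  0.2819 0.0383] [0.6306 0.3542 0.052 ] [0.5626 0.3174 0.0456] ((0.563407301902771, 0.3177495002746582), (0.13524070382118225, 0.07119467854499817), 0.7765038013458252)
walls 897 [0.4967 0.1136 0.016 ] [0.6696 0.285  0.0293] [0.5997 0.2215 0.0218] ((0.5830763578414917, 0.1995031237602234), (0.1725388914346695, 0.17054063081741333), 0.4237572252750397)
0 243 [0.5069 0.5283] [-0.0108  0.5205] 0.23868757479261077 0.517920546829065
1 235 [0.5995 0.6217] [-0.0206  0.6158] 0.23844181872695994 0.6109212231566026
spool [[ 0.7919 -0.0295  0.055 ]]
purple [[ 0.4773 -0.015   0.015 ]]
purpleR [[ 0.3768 -0.0544  0.015 ]]
brown [[ 0.4887 -0.1931  0.015 ]]
cell [[0.7862 0.0688 0.052 ]]
screwtip [[ 0.7908 -0.0903  0.01  ]]
scrH [[ 0.7655 -0.2568  0.02  ]]
```

Emit:
{"method": "servo_tool", "body": {
  "steps": [
    {"x":35,"y":55,"yaw":8},
    {"x":70,"y":110,"yaw":15},
    {"x":105,"y":165,"yaw":22},
    {"x":140,"y":220,"yaw":29},
    {"x":175,"y":275,"yaw":36},
    {"x":210,"y":330,"yaw":43},
    {"x":245,"y":385,"yaw":50},
    {"x":280,"y":440,"yaw":57},
    {"x":310,"y":495,"yaw":66.35},
    {"x":340,"y":550,"yaw":66.35},
    {"x":350,"y":590,"yaw":66.35},
    {"x":360,"y":590,"yaw":66.35}
  ],
  "grip": 32
}}

```text
schema error: expected keys x, y, z, yaw
```

Emit:
{"method": "servo_tool", "body": {
  "steps": [
    {"x":35,"y":55,"z":0,"yaw":8},
    {"x":70,"y":110,"z":0,"yaw":15},
    {"x":105,"y":165,"z":0,"yaw":22},
    {"x":140,"y":220,"z":0,"yaw":29},
    {"x":175,"y":275,"z":0,"yaw":36},
    {"x":210,"y":330,"z":0,"yaw":43},
    {"x":245,"y":385,"z":0,"yaw":50},
    {"x":280,"y":440,"z":0,"yaw":57},
    {"x":310,"y":495,"z":0,"yaw":66.35},
    {"x":340,"y":550,"z":0,"yaw":66.35},
    {"x":350,"y":590,"z":0,"yaw":66.35},
    {"x":360,"y":590,"z":0,"yaw":66.35}
  ],
  "grip": 32
}}

```text
time: 1.6
ee_pos: [0.581, 0.0902, 0.2514]
tcp_rot: [-179.8, -0.0, 90.3]
wrist_force: [-0.4, -0.9, -0.1]
opening: 0.0316
```

Run:
```python
from m import *
print(camera_params("wrist"),get_obs()["ee_pos"])
snap("wrist","w1")
```

```text
{'intrinsics': array([[303.5966,   0.    , 312.5554],
       [  0.    , 303.5966, 199.5546],
       [  0.    ,   0.    ,   1.    ]]), 'hand_eye': array([[ 0.0001, -0.9609, -0.2769,  0.0683],
       [ 1.    ,  0.0002, -0.0002, -0.0002],
       [ 0.0002, -0.2769,  0.9609, -0.1201],
       [ 0.    ,  0.    ,  0.    ,  1.    ]])} [0.581  0.0902 0.2514]
```

View pics/w1.png

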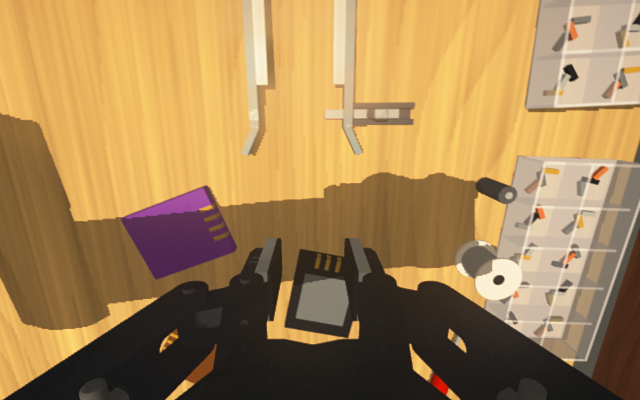

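The wrist view shows the dock walls (columns 247 and 345), the bolt and post near (390,113), and the pack at (322,290) between the fingers. I'll zoom in to refine the positions.

```bash
cat >> m.py <<'E'
from scipy.spatial.transform import Rotation as Ro
def wray(uv,z,pos,rot):
    p=camera_params("wrist");K=np.array(p["intrinsics"]);H=np.array(p["hand_eye"])
    R=Ro.from_euler("xyz",rot,degrees=True).as_matrix()
    uv=np.atleast_2d(np.array(uv,float));d=np.c_[uv,np.ones(len(uv))]@np.linalg.inv(K).T@(R@H[:3,:3]).T
    c=np.array(pos)+R@H[:3,3];return c+d*((z-c[2])/d[:,2])[:,None]
E
python3 - <<'E'
from m import *
o=get_obs();print(o["ee_pos"],o["tcp_rot"])
im=cv2.imread("pics/w1.png");cv2.imwrite("pics/w1z.png",cv2.resize(im[0:160,230:430],None,fx=4,fy=4,interpolation=cv2.INTER_CUBIC)[:600])
d=np.load("/tmp/w1.npz")["d"]
p=camera_params("wrist");K=np.array(p["intrinsics"]);H=np.array(p["hand_eye"]);R=Ro.from_euler("xyz",o["tcp_rot"],degrees=True).as_matrix()
vv,uu=np.mgrid[0:400,0:640]
X=np.stack([uu*d,vv*d,d],-1)@np.linalg.inv(K).T@H[:3,:3].T+H[:3,3];X=X@R.T+o["ee_pos"];z=X[...,2]
s=(slice(90,140),slice(355,420));m=(z[s]>.054)&(z[s]<.068);q=X[s][m];print("post",len(q),q.mean(0),q.min(0),q.max(0))
m=(z>.018)&(z<.027);m[130:]=0;m[:,:230]=0;m[:,365:]=0;q=X[m]
for lo,hi in((.155,.185),(.195,.26)):
  for a in(0,1):
    r=q[((q[:,0]>.565)==a)&(q[:,1]>lo)&(q[:,1]<hi)]
    if len(r): print(lo,a,len(r),np.percentile(r[:,0],[2,98]),r.mean(0),np.polyfit(r[:,1],r[:,0],1))
E
```

```text
[0.5816 0.0882 0.2513] [-179.8466    0.021    90.1906]
post 145 [0.6469 0.1561 0.059 ] [0.6404 0.151  0.0557] [0.6546 0.1606 0.0616]
0.155 0 281 [0.5089 0.5187] [0.5139 0.1699 0.0213] [-0.0078  0.5152]
0.155 1 272 [0.6135 0.6233] [0.6184 0.1707 0.0213] [-0.0098  0.6201]
0.195 0 1474 [0.5084 0.5298] [0.5192 0.2284 0.0212] [-0.0106  0.5216]
0.195 1 1447 [0.6013 0.6225] [0.6119 0.2287 0.0212] [-0.0092  0.614 ]
```

View pics/w1z.png

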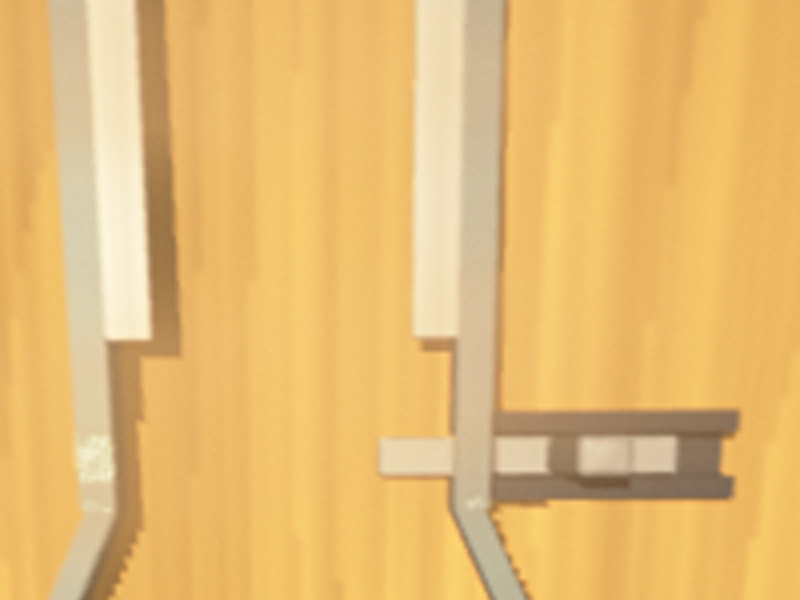

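Emit:
{"method": "servo_tool", "body": {
  "steps": [
    {"x":35,"y":35,"z":0,"yaw":0.4},
    {"x":65,"y":68,"z":-20,"yaw":0.4},
    {"x":65,"y":68,"z":-70,"yaw":0.4},
    {"x":65,"y":68,"z":-120,"yaw":0.4},
    {"x":65,"y":68,"z":-160,"yaw":0.4},
    {"x":65,"y":68,"z":-180,"yaw":0.4},
    {"x":65,"y":68,"z":-199,"yaw":0.4},
    {"x":65,"y":68,"z":-199,"yaw":0.4}
  ]
}}

```text
time: 2.65
ee_pos: [0.6464, 0.1558, 0.0518]
tcp_rot: [-179.8, 0.0, 90.6]
wrist_force: [0.2, 0.1, -0.2]
opening: 0.0318
```

Emit:
{"method": "servo_tool", "body": {
  "steps": [
    {"x":6,"y":0,"z":0,"yaw":0},
    {"x":10,"y":0,"z":0,"yaw":0},
    {"x":14,"y":0,"z":0,"yaw":0},
    {"x":18,"y":0,"z":0,"yaw":0},
    {"x":22,"y":0,"z":0,"yaw":0},
    {"x":26,"y":0,"z":0,"yaw":0},
    {"x":30,"y":0,"z":0,"yaw":0},
    {"x":34,"y":0,"z":0,"yaw":0},
    {"x":36,"y":0,"z":0,"yaw":0},
    {"x":36,"y":0,"z":0,"yaw":0}
  ]
}}

```text
time: 3.9
ee_pos: [0.6827, 0.1557, 0.0516]
tcp_rot: [-179.8, 0.1, 90.6]
wrist_force: [-1.1, -0.5, 0.1]
opening: 0.0323
```

Emit:
{"method": "servo_tool", "body": {
  "steps": [
    {"x":2,"y":0,"z":0,"yaw":0},
    {"x":3,"y":0,"z":0,"yaw":0},
    {"x":4,"y":0,"z":0,"yaw":0},
    {"x":4,"y":0,"z":0,"yaw":0}
  ]
}}

```text
time: 4.4
ee_pos: [0.6834, 0.1557, 0.0515]
tcp_rot: [-179.4, 0.1, 90.6]
wrist_force: [-19.9, -0.9, 8.9]
opening: 0.0319
```

At 20 N the bolt is against its back stop. I'll back off, lift and look.

Emit:
{"method": "servo_tool", "body": {
  "steps": [
    {"x":-6,"y":0,"z":0,"yaw":0},
    {"x":-9,"y":0,"z":10,"yaw":0},
    {"x":-9,"y":0,"z":60,"yaw":0},
    {"x":-9,"y":0,"z":110,"yaw":0},
    {"x":-30,"y":-40,"z":150,"yaw":-10},
    {"x":-50,"y":-80,"z":180,"yaw":-20},
    {"x":-80,"y":-110,"z":200,"yaw":-30},
    {"x":-80,"y":-110,"z":200,"yaw":-30}
  ]
}}

```text
time: 5.4
ee_pos: [0.6029, 0.0437, 0.2556]
tcp_rot: [-179.7, -0.1, 60.4]
wrist_force: [-0.3, 0.5, 0.4]
opening: 0.0322
```

Run:
```python
from m import *
o=get_obs();print(o["ee_pos"],o["tcp_rot"])
snap("top","top1");snap("wrist","w2")
a=cv2.imread("pics/top1.png")[160:260,185:385]
cv2.imwrite("pics/z3.png",cv2.resize(a,None,fx=4,fy=4,interpolation=cv2.INTER_CUBIC))
```

```text
[0.6029 0.0437 0.2556] [-179.6996   -0.1031   60.3558]
```

View pics/z3.png

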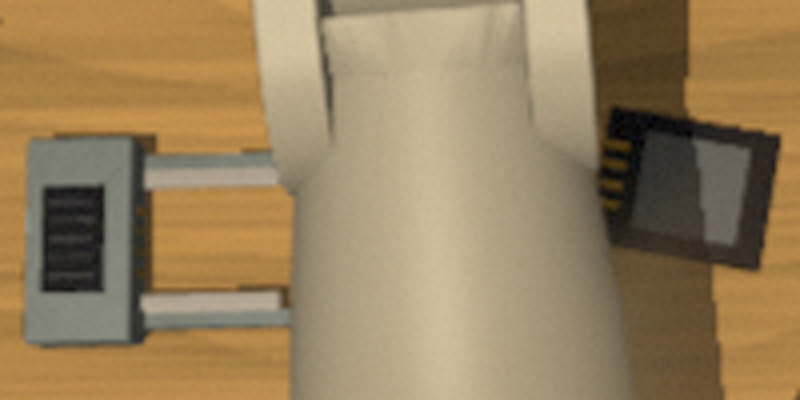

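View pics/w2.png

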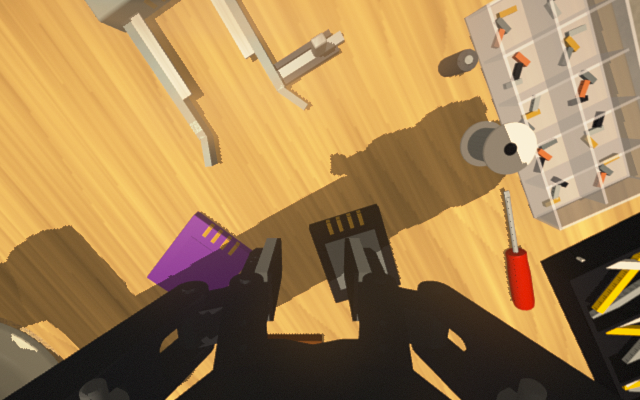

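Emit:
{"method": "servo_tool", "body": {
  "steps": [
    {"x":10,"y":-20,"z":0,"yaw":-10},
    {"x":20,"y":-40,"z":0,"yaw":-20},
    {"x":30,"y":-60,"z":0,"yaw":-30},
    {"x":40,"y":-80,"z":0,"yaw":-40},
    {"x":50,"y":-100,"z":0,"yaw":-50},
    {"x":60,"y":-120,"z":0,"yaw":-60},
    {"x":65,"y":-138,"z":-20,"yaw":-70},
    {"x":65,"y":-138,"z":-70,"yaw":-71.6},
    {"x":65,"y":-138,"z":-120,"yaw":-71.6},
    {"x":65,"y":-138,"z":-160,"yaw":-71.6},
    {"x":65,"y":-138,"z":-180,"yaw":-71.6},
    {"x":65,"y":-138,"z":-180,"yaw":-71.6}
  ],
  "grip": 60
}}

```text
time: 7.0
ee_pos: [0.666, -0.1059, 0.0708]
tcp_rot: [-178.9, 0.2, -9.4]
wrist_force: [-0.2, 0.1, 1.1]
opening: 0.0602
```

Run:
```python
from m import *
o=get_obs();print(o["ee_pos"],o["tcp_rot"])
snap("wrist","w3");snap("scene","s3")
```

```text
[ 0.666  -0.1059  0.0708] [-178.9134    0.1574   -9.3769]
```

View pics/s3.png

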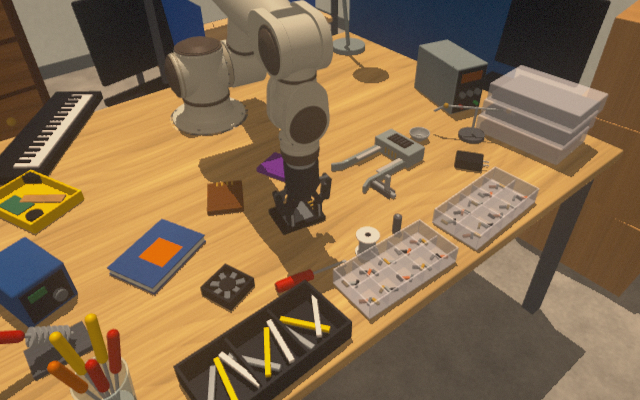

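View pics/w3.png

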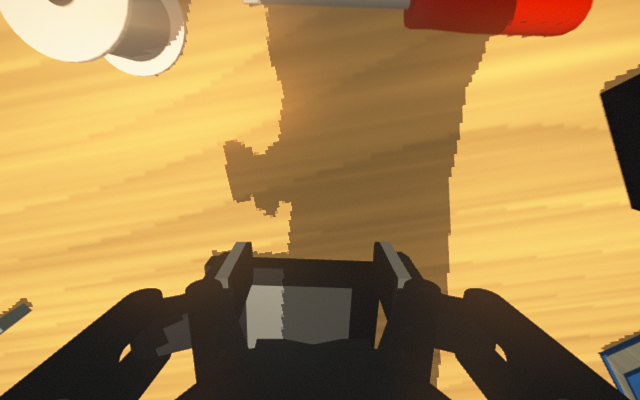

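Emit:
{"method": "servo_tool", "body": {
  "steps": [
    {"x":3,"y":10,"z":0,"yaw":-1.8},
    {"x":3,"y":10,"z":0,"yaw":-1.8},
    {"x":3,"y":10,"z":0,"yaw":-1.8}
  ]
}}

```text
time: 7.48
ee_pos: [0.6683, -0.1091, 0.0746]
tcp_rot: [-178.4, -0.2, -9.8]
wrist_force: [0.3, -0.0, -0.2]
opening: 0.0603
```

Run:
```python
from m import *
o=get_obs();print(o["ee_pos"],o["tcp_rot"])
im,_=snap("wrist","w4")
cv2.imwrite("pics/w4z.png",cv2.resize(im[220:360,180:460,::-1],None,fx=2.8,fy=2.8,interpolation=cv2.INTER_CUBIC))
```

```text
[ 0.6683 -0.1091  0.0746] [-178.3755   -0.1523   -9.8437]
```

View pics/w4z.png

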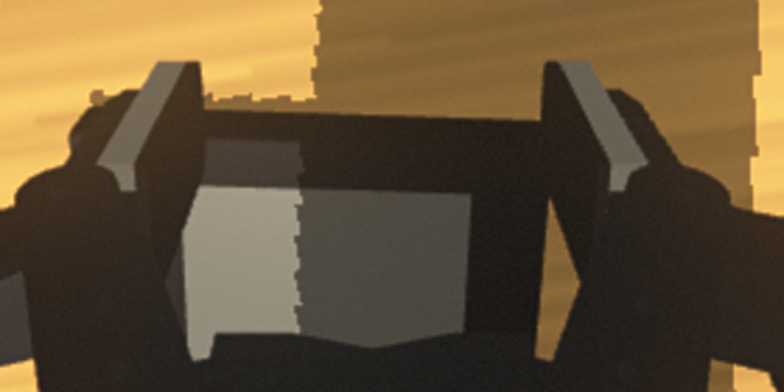

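Run:
```python
from m import *
o=get_obs();print(o)
print(wray([(180+205/2.8,220+112/2.8),(180+540/2.8,220+122/2.8)],.015,o["ee_pos"],o["tcp_rot"]))
```

```text
{'time': 7.525, 'q': array([ -9.8949,  22.4383,  11.08  ,  78.5153,   1.6238, 179.9423]), 'qd': array([ 0.0823,  0.1101, -0.2966,  0.1347, -0.0457,  0.0228]), 'joint_efforts': array([ -0.0802, -71.1882,  46.9525,  -0.0275,   0.0922,  -0.0006]), 'ee_pos': array([ 0.6682, -0.109 ,  0.0743]), 'tcp_rot': array([-178.3764,   -0.1281,   -9.8372]), 'wrist_force': array([ 0.6508,  0.126 , -0.1473]), 'torque': array([0.0352, 0.0165, 0.0325]), 'opening': 0.059716852453598084}
[[ 0.6523 -0.0669  0.015 ]
 [ 0.6375 -0.1437  0.015 ]]
```

Emit:
{"method": "servo_tool", "body": {
  "steps": [
    {"x":0,"y":5,"z":30,"yaw":10},
    {"x":0,"y":10,"z":60,"yaw":20},
    {"x":0,"y":15,"z":60,"yaw":30},
    {"x":0,"y":15,"z":60,"yaw":40},
    {"x":0,"y":15,"z":60,"yaw":50},
    {"x":0,"y":15,"z":60,"yaw":60},
    {"x":0,"y":15,"z":60,"yaw":70},
    {"x":0,"y":15,"z":60,"yaw":80},
    {"x":0,"y":15,"z":60,"yaw":90},
    {"x":0,"y":15,"z":60,"yaw":90}
  ]
}}

```text
time: 8.78
ee_pos: [0.6682, -0.0939, 0.1344]
tcp_rot: [-178.4, -0.1, 80.1]
wrist_force: [0.4, 0.3, -0.7]
opening: 0.0601
```

Emit:
{"method": "servo_tool", "body": {
  "steps": [
    {"x":0,"y":0,"z":0,"yaw":10},
    {"x":0,"y":0,"z":0,"yaw":20},
    {"x":0,"y":0,"z":0,"yaw":30},
    {"x":0,"y":0,"z":0,"yaw":40},
    {"x":0,"y":0,"z":0,"yaw":50},
    {"x":0,"y":0,"z":0,"yaw":60},
    {"x":0,"y":0,"z":0,"yaw":70},
    {"x":0,"y":0,"z":0,"yaw":80},
    {"x":0,"y":0,"z":0,"yaw":88.6},
    {"x":0,"y":0,"z":0,"yaw":88.6}
  ]
}}

```text
time: 10.02
ee_pos: [0.6681, -0.0939, 0.1345]
tcp_rot: [-178.4, -0.1, 168.4]
wrist_force: [0.5, -0.0, 0.2]
opening: 0.0601
```

Run:
```python
from m import *
o=get_obs();print(o["ee_pos"],o["tcp_rot"],o["q"])
im,_=snap("wrist","w5")
```

```text
[ 0.6681 -0.0939  0.1345] [-178.3804   -0.1176  168.4428] [-7.3755 21.8466 16.9537 85.3425 -1.6067  4.1833]
```

View pics/w5.png

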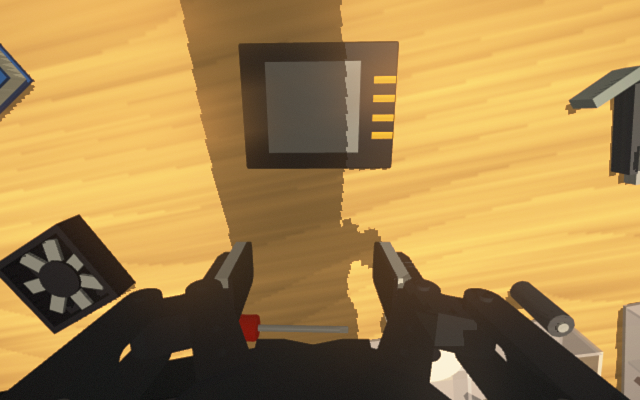

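The whole pack is now visible, with corners at (240,44), (398,42), (391,168) and (247,168). The fingers are clear of it.

Run:
```python
from m import *
o=get_obs()
w=wray([(240,44),(398,42),(391,167),(247,167)],.015,o["ee_pos"],o["tcp_rot"])
print(w,w.mean(0),[np.linalg.norm(w[i]-w[(i+1)%4])for i in range(4)])
for i in range(4): e=w[(i+1)%4]-w[i];print(np.degrees(np.arctan2(e[1],e[0])))
```

```text
[[ 0.5414 -0.1267  0.015 ]
 [ 0.5636 -0.0158  0.015 ]
 [ 0.6516 -0.0325  0.015 ]
 [ 0.629  -0.145   0.015 ]] [ 0.5964 -0.08    0.015 ] [np.float64(0.11305541628979415), np.float64(0.0895594895603349), np.float64(0.1146529093733162), np.float64(0.08950496650512531)]
78.68341090421278
-10.76774710016343
-101.34330973260641
168.20996095213653
```

Emit:
{"method": "servo_tool", "body": {
  "steps": [
    {"x":0,"y":0,"z":-40,"yaw":0.3},
    {"x":0,"y":0,"z":-80,"yaw":0.3},
    {"x":0,"y":0,"z":-100,"yaw":0.3},
    {"x":0,"y":0,"z":-110,"yaw":0.3},
    {"x":0,"y":0,"z":-110,"yaw":0.3},
    {"x":-8,"y":2,"z":-110,"yaw":0.3},
    {"x":-15,"y":3,"z":-110,"yaw":0.3},
    {"x":-15,"y":3,"z":-110,"yaw":0.3}
  ]
}}

```text
time: 11.08
ee_pos: [0.6529, -0.0908, 0.0253]
tcp_rot: [-178.4, -0.1, 168.7]
wrist_force: [-0.6, -0.6, 0.5]
opening: 0.0602
```

Emit:
{"method": "servo_tool", "body": {
  "steps": [
    {"x":-4,"y":1,"z":0,"yaw":0},
    {"x":-7,"y":2,"z":0,"yaw":1.5},
    {"x":-10,"y":3,"z":0,"yaw":3},
    {"x":-13,"y":4,"z":0,"yaw":5},
    {"x":-16,"y":5,"z":0,"yaw":7},
    {"x":-19,"y":6,"z":0,"yaw":8.5},
    {"x":-22,"y":8,"z":0,"yaw":10},
    {"x":-25,"y":9,"z":0,"yaw":11},
    {"x":-27.5,"y":10,"z":0,"yaw":12},
    {"x":-27.5,"y":10,"z":0,"yaw":12}
  ]
}}

```text
time: 12.32
ee_pos: [0.625, -0.0808, 0.0252]
tcp_rot: [-178.4, -0.1, -179.3]
wrist_force: [0.6, -0.0, 1.1]
opening: 0.06
```

Run:
```python
from m import *
o=get_obs();print(o["ee_pos"],o["tcp_rot"])
im,_=snap("wrist","w6")
```

```text
[ 0.625  -0.0808  0.0252] [-178.3831   -0.0942 -179.3231]
```

View pics/w6.png

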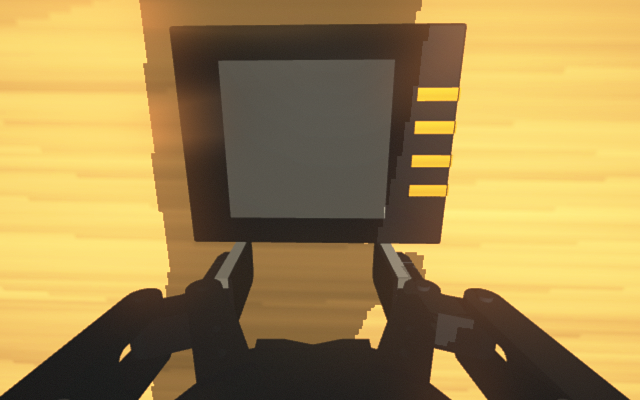

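Run:
```python
from m import *
o=get_obs()
w=wray([(171,27),(466,24),(440,242),(195,241)],.015,o["ee_pos"],o["tcp_rot"])
print(w,w.mean(0),[np.linalg.norm(w[i]-w[(i+1)%4])for i in range(4)])
for i in range(4): e=w[(i+1)%4]-w[i];print(np.degrees(np.arctan2(e[1],e[0])))
```

```text
[[ 0.5235 -0.1392  0.015 ]
 [ 0.522  -0.026   0.015 ]
 [ 0.6113 -0.0245  0.015 ]
 [ 0.6136 -0.1383  0.015 ]] [ 0.5676 -0.082   0.015 ] [np.float64(0.11321061808826086), np.float64(0.08933007143551447), np.float64(0.1138485301364038), np.float64(0.09009584781517507)]
90.76856291638182
0.9358614555907429
-88.84624715680614
-179.46960068922866
```

Emit:
{"method": "servo_tool", "body": {
  "steps": [
    {"x":12,"y":0,"z":0,"yaw":0},
    {"x":15,"y":0,"z":40,"yaw":-5},
    {"x":15,"y":-10,"z":90,"yaw":-15},
    {"x":0,"y":-25,"z":105,"yaw":-25},
    {"x":-15,"y":-45,"z":105,"yaw":-35},
    {"x":-30,"y":-65,"z":105,"yaw":-45},
    {"x":-45,"y":-80,"z":105,"yaw":-55},
    {"x":-57,"y":-89,"z":105,"yaw":-65},
    {"x":-57,"y":-89,"z":105,"yaw":-75},
    {"x":-57,"y":-89,"z":105,"yaw":-85},
    {"x":-57,"y":-89,"z":105,"yaw":-90},
    {"x":-57,"y":-89,"z":105,"yaw":-90}
  ],
  "grip": 50
}}

```text
time: 13.88
ee_pos: [0.5684, -0.1699, 0.1298]
tcp_rot: [-178.3, -0.1, 90.7]
wrist_force: [0.6, 0.6, -0.2]
opening: 0.05
```

Run:
```python
from m import *
o=get_obs();print(o["ee_pos"],o["tcp_rot"],o["q"])
im,_=snap("wrist","w7")
```

```text
[ 0.5684 -0.1699  0.1298] [-178.3405   -0.1122   90.6824] [-16.4776  11.7855   4.0196  83.8528  -0.3824  72.8438]
```

View pics/w7.png

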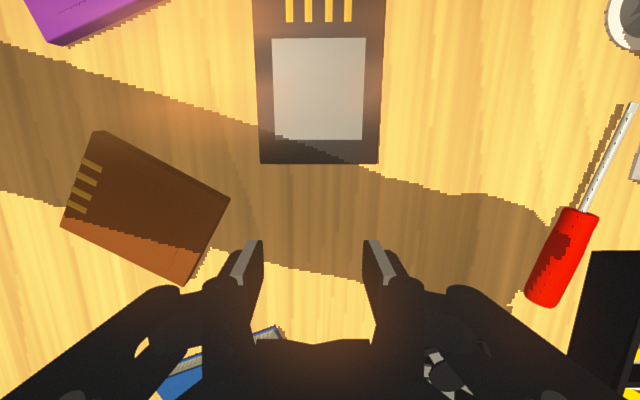

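Run:
```python
from m import *
o=get_obs()
print(wray([(230,200),(188,285),(260,163),(379,163)],.015,o["ee_pos"],o["tcp_rot"]))
```

```text
[[ 0.4976 -0.1709  0.015 ]
 [ 0.4552 -0.2504  0.015 ]
 [ 0.5232 -0.1402  0.015 ]
 [ 0.6158 -0.1385  0.015 ]]
```

Emit:
{"method": "servo_tool", "body": {
  "steps": [
    {"x":0,"y":0,"z":-40,"yaw":0},
    {"x":0,"y":0,"z":-75,"yaw":0},
    {"x":0,"y":0,"z":-95,"yaw":0},
    {"x":0,"y":0,"z":-105,"yaw":0},
    {"x":0,"y":0,"z":-105,"yaw":0},
    {"x":0,"y":10,"z":-105,"yaw":0},
    {"x":0,"y":18,"z":-105,"yaw":0},
    {"x":0,"y":26,"z":-105,"yaw":0},
    {"x":0,"y":36,"z":-105,"yaw":0},
    {"x":0,"y":46,"z":-105,"yaw":0},
    {"x":0,"y":56,"z":-105,"yaw":0},
    {"x":0,"y":66,"z":-105,"yaw":0}
  ]
}}

```text
time: 15.42
ee_pos: [0.5683, -0.1032, 0.0248]
tcp_rot: [-178.3, -0.1, 90.8]
wrist_force: [-0.0, -2.1, 2.3]
opening: 0.05
```

Emit:
{"method": "servo_tool", "body": {
  "steps": [
    {"x":0,"y":10,"z":0,"yaw":0},
    {"x":0,"y":20,"z":0,"yaw":0},
    {"x":0,"y":30,"z":0,"yaw":0},
    {"x":0,"y":40,"z":0,"yaw":0},
    {"x":0,"y":50,"z":0,"yaw":0},
    {"x":0,"y":60,"z":0,"yaw":0},
    {"x":0,"y":68,"z":0,"yaw":0},
    {"x":0,"y":73,"z":0,"yaw":0},
    {"x":0,"y":73,"z":0,"yaw":0}
  ]
}}

```text
time: 16.55
ee_pos: [0.5681, -0.0296, 0.0246]
tcp_rot: [-178.3, -0.2, 90.8]
wrist_force: [-0.4, -0.0, 0.3]
opening: 0.05
```

Run:
```python
from m import *
o=get_obs();print(o["ee_pos"],o["tcp_rot"],o["q"])
im,_=snap("wrist","w8")
```

```text
[ 0.5681 -0.0296  0.0246] [-178.3188   -0.1513   90.8032] [-2.9989 11.0073 -8.6645 72.0157  0.0395 86.1951]
```

View pics/w8.png

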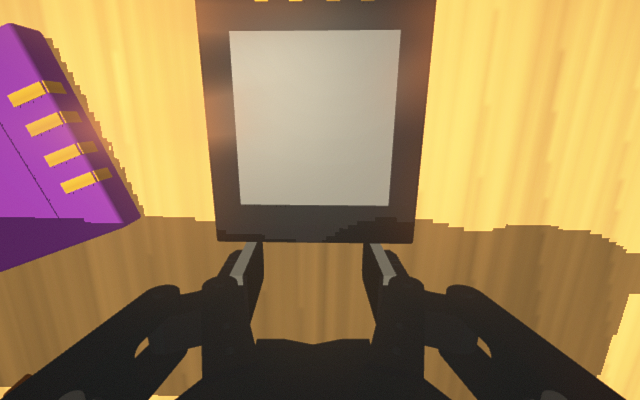

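Run:
```python
from m import *
o=get_obs()
w=wray([(196,0),(436,0),(413,242.5),(218,240.5)],.015,o["ee_pos"],o["tcp_rot"])
print(w,w[2:].mean(0),w[:2].mean(0))
snap("top","top2")
a=cv2.imread("pics/top2.png")[160:260,185:385]
cv2.imwrite("pics/z4.png",cv2.resize(a,None,fx=4,fy=4,interpolation=cv2.INTER_CUBIC))
```

```text
[[ 0.5219  0.0787  0.015 ]
 [ 0.6119  0.0791  0.015 ]
 [ 0.6135 -0.0183  0.015 ]
 [ 0.5232 -0.0198  0.015 ]] [ 0.5684 -0.019   0.015 ] [0.5669 0.0789 0.015 ]
```

View pics/z4.png

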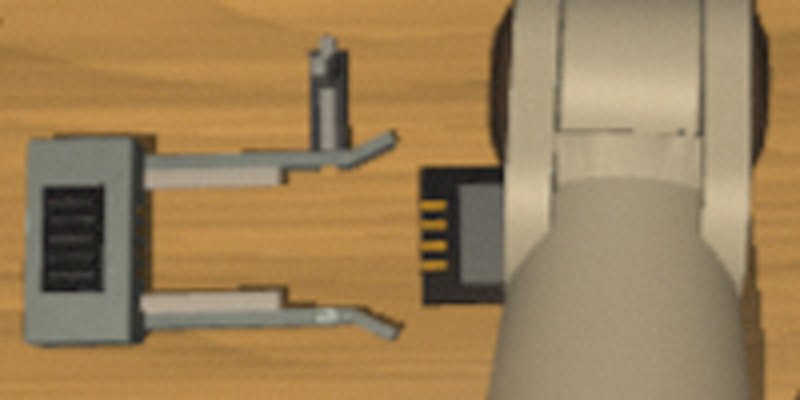

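Emit:
{"method": "servo_tool", "body": {
  "steps": [
    {"x":0,"y":8,"z":0,"yaw":0},
    {"x":0,"y":16,"z":0,"yaw":0},
    {"x":0,"y":24,"z":0,"yaw":0},
    {"x":0,"y":32,"z":0,"yaw":0},
    {"x":-0.5,"y":40,"z":0,"yaw":0},
    {"x":-0.5,"y":48,"z":0,"yaw":0},
    {"x":-0.5,"y":56,"z":0,"yaw":0},
    {"x":-1,"y":64,"z":0,"yaw":0},
    {"x":-1,"y":72,"z":0,"yaw":0},
    {"x":-1,"y":80,"z":0,"yaw":0},
    {"x":-1,"y":88,"z":0,"yaw":0},
    {"x":-1,"y":92,"z":0,"yaw":0}
  ]
}}

```text
time: 18.15
ee_pos: [0.5671, 0.0625, 0.0245]
tcp_rot: [-178.3, -0.1, 90.8]
wrist_force: [-0.1, -2.2, -0.1]
opening: 0.0496
```

Emit:
{"method": "servo_tool", "body": {
  "steps": [
    {"x":0,"y":8,"z":0,"yaw":0},
    {"x":0,"y":16,"z":0,"yaw":0},
    {"x":0,"y":24,"z":0,"yaw":-0.2},
    {"x":0,"y":32,"z":0,"yaw":-0.2},
    {"x":-0.5,"y":40,"z":0,"yaw":-0.2},
    {"x":-0.5,"y":48,"z":0,"yaw":-0.2},
    {"x":-0.5,"y":56,"z":0,"yaw":-0.2},
    {"x":-0.5,"y":64,"z":0,"yaw":-0.2},
    {"x":-0.5,"y":72,"z":0,"yaw":-0.2},
    {"x":-0.5,"y":78,"z":0,"yaw":-0.2},
    {"x":-0.5,"y":82,"z":0,"yaw":-0.2},
    {"x":-0.5,"y":82,"z":0,"yaw":-0.2}
  ]
}}

```text
time: 19.65
ee_pos: [0.5666, 0.145, 0.0245]
tcp_rot: [-178.3, -0.2, 90.6]
wrist_force: [1.2, 0.0, -0.7]
opening: 0.0498
```

Emit:
{"method": "servo_tool", "body": {
  "steps": [
    {"x":0,"y":2,"z":0,"yaw":0},
    {"x":0,"y":4,"z":0,"yaw":0},
    {"x":0,"y":6,"z":0,"yaw":0},
    {"x":0,"y":7,"z":0,"yaw":0},
    {"x":0,"y":8,"z":0,"yaw":0},
    {"x":0,"y":8,"z":0,"yaw":0}
  ]
}}

```text
time: 20.4
ee_pos: [0.5666, 0.1531, 0.0245]
tcp_rot: [-178.3, -0.2, 90.6]
wrist_force: [-0.7, -1.4, -0.5]
opening: 0.05
```

Emit:
{"method": "servo_tool", "body": {
  "steps": [
    {"x":0,"y":1,"z":0,"yaw":0},
    {"x":0,"y":2,"z":0,"yaw":0},
    {"x":0,"y":3,"z":0,"yaw":0},
    {"x":0,"y":3,"z":0,"yaw":0}
  ]
}}

```text
time: 20.9
ee_pos: [0.5665, 0.1562, 0.0245]
tcp_rot: [-178.3, -0.2, 90.6]
wrist_force: [0.2, -2.0, 0.8]
opening: 0.0502
```

Emit:
{"method": "servo_tool", "body": {
  "steps": [
    {"x":0,"y":1,"z":0,"yaw":0},
    {"x":0,"y":2,"z":0,"yaw":0},
    {"x":0,"y":3,"z":0,"yaw":0},
    {"x":0,"y":3,"z":0,"yaw":0}
  ]
}}

```text
time: 21.4
ee_pos: [0.5667, 0.1565, 0.0245]
tcp_rot: [-178.3, 0.1, 90.5]
wrist_force: [0.0, -15.8, 3.5]
opening: 0.0501
```

The pack is against the end stop at 16 N. I'll back off, lift and check.

Emit:
{"method": "servo_tool", "body": {
  "steps": [
    {"x":0,"y":-8,"z":0,"yaw":0},
    {"x":0,"y":-20,"z":0,"yaw":0},
    {"x":0,"y":-30,"z":30,"yaw":0},
    {"x":10,"y":-40,"z":80,"yaw":0},
    {"x":30,"y":-45,"z":120,"yaw":0},
    {"x":50,"y":-50,"z":150,"yaw":0},
    {"x":50,"y":-50,"z":150,"yaw":0}
  ],
  "grip": 36
}}

```text
time: 22.28
ee_pos: [0.6184, 0.106, 0.1769]
tcp_rot: [-178.6, 0.1, 90.5]
wrist_force: [1.0, 0.4, -0.0]
opening: 0.0361
```

Run:
```python
from m import *
o=get_obs();print(o["ee_pos"],o["tcp_rot"],o["q"])
im,d=snap("wrist","w9")
p=camera_params("wrist");K=np.array(p["intrinsics"]);H=np.array(p["hand_eye"]);R=Ro.from_euler("xyz",o["tcp_rot"],degrees=True).as_matrix()
vv,uu=np.mgrid[0:400,0:640]
X=np.stack([uu*d,vv*d,d],-1)@np.linalg.inv(K).T@H[:3,:3].T+H[:3,3];X=X@R.T+o["ee_pos"];z=X[...,2]
m=(z>.054)&(z<.068)&(X[...,0]>.65)&(X[...,1]>.14)&(X[...,1]<.18);q=X[m];print("post",len(q),q.mean(0),q.min(0),q.max(0))
m=(z>.011)&(z<.0175)&(X[...,0]>.54)&(X[...,0]<.595)&(X[...,1]>.14);q=X[m];print("pack",len(q),q.min(0),np.percentile(q,2,axis=0))
m=(z>.02)&(X[...,0]>.54)&(X[...,0]<.595)&(X[...,1]>.24);q=X[m];print("stop",len(q),q.min(0)if len(q)else 0)
```

```text
[0.6184 0.106  0.1769] [-178.5551    0.071    90.4943] [ 9.6622 16.3204 14.6386 89.756   0.1602 99.1668]
post 252 [0.673  0.1589 0.0589] [0.6664 0.154  0.0545] [0.6805 0.1637 0.0613]
pack 7749 [0.54   0.1657 0.0122] [0.541  0.1678 0.0133]
stop 0 0
```

View pics/w9.png

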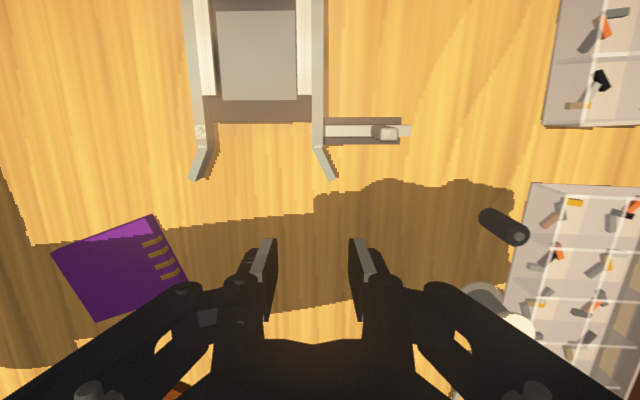

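Emit:
{"method": "servo_tool", "body": {
  "steps": [
    {"x":30,"y":30,"z":0,"yaw":0},
    {"x":56,"y":51,"z":-5,"yaw":0},
    {"x":56,"y":51,"z":-45,"yaw":0},
    {"x":56,"y":51,"z":-80,"yaw":0},
    {"x":56,"y":51,"z":-105,"yaw":0},
    {"x":56,"y":51,"z":-123,"yaw":0},
    {"x":56,"y":51,"z":-123,"yaw":0}
  ]
}}

```text
time: 23.2
ee_pos: [0.672, 0.157, 0.05]
tcp_rot: [-178.2, 0.1, 90.5]
wrist_force: [-0.8, -0.9, 1.2]
opening: 0.0363
```

Emit:
{"method": "servo_tool", "body": {
  "steps": [
    {"x":-6,"y":0,"z":0,"yaw":0},
    {"x":-10,"y":0,"z":0,"yaw":0},
    {"x":-14,"y":0,"z":0,"yaw":0},
    {"x":-18,"y":0,"z":0,"yaw":0},
    {"x":-22,"y":0,"z":0,"yaw":0},
    {"x":-26,"y":0,"z":0,"yaw":0},
    {"x":-30,"y":0,"z":0,"yaw":0},
    {"x":-34,"y":0,"z":0,"yaw":0},
    {"x":-37,"y":0,"z":0,"yaw":0},
    {"x":-37,"y":0,"z":0,"yaw":0}
  ]
}}

```text
time: 24.45
ee_pos: [0.6345, 0.157, 0.0498]
tcp_rot: [-178.2, 0.1, 90.5]
wrist_force: [0.4, -0.0, 0.6]
opening: 0.0359
```

Emit:
{"method": "servo_tool", "body": {
  "steps": [
    {"x":-1,"y":0,"z":0,"yaw":0},
    {"x":-2,"y":0,"z":0,"yaw":0},
    {"x":-3,"y":0,"z":0,"yaw":0},
    {"x":-4,"y":0,"z":0,"yaw":0},
    {"x":-4,"y":0,"z":0,"yaw":0}
  ]
}}

```text
time: 25.08
ee_pos: [0.6328, 0.157, 0.0498]
tcp_rot: [-178.4, 0.1, 90.5]
wrist_force: [14.8, -0.2, -6.3]
opening: 0.036
```

It stopped at 15 N, where the shut position should be. I'll withdraw and check.

Emit:
{"method": "servo_tool", "body": {
  "steps": [
    {"x":6,"y":0,"z":0,"yaw":0},
    {"x":10,"y":0,"z":10,"yaw":0},
    {"x":10,"y":0,"z":60,"yaw":0},
    {"x":10,"y":0,"z":110,"yaw":0},
    {"x":0,"y":-40,"z":130,"yaw":0},
    {"x":-10,"y":-60,"z":150,"yaw":0},
    {"x":-10,"y":-60,"z":150,"yaw":0}
  ]
}}

```text
time: 25.95
ee_pos: [0.6228, 0.0959, 0.2022]
tcp_rot: [-178.6, 0.1, 90.4]
wrist_force: [0.5, -0.1, -1.0]
opening: 0.0362
```

Run:
```python
from m import *
o=get_obs();print(o["ee_pos"],o["tcp_rot"])
im,d=snap("wrist","w10")
cv2.imwrite("pics/w10z.png",cv2.resize(im[:180,150:410,::-1],None,fx=3,fy=3,interpolation=cv2.INTER_CUBIC))
p=camera_params("wrist");K=np.array(p["intrinsics"]);H=np.array(p["hand_eye"]);R=Ro.from_euler("xyz",o["tcp_rot"],degrees=True).as_matrix()
vv,uu=np.mgrid[0:400,0:640]
X=np.stack([uu*d,vv*d,d],-1)@np.linalg.inv(K).T@H[:3,:3].T+H[:3,3];X=X@R.T+o["ee_pos"];z=X[...,2]
m=(z>.054)&(z<.068)&(X[...,0]>.62)&(X[...,1]>.14)&(X[...,1]<.18);q=X[m];print("post",len(q),q.mean(0),q.min(0),q.max(0))
m=(z>.011)&(z<.0175)&(X[...,0]>.54)&(X[...,0]<.585)&(X[...,1]>.14);q=X[m];print("pack",len(q),np.percentile(q,1,axis=0))
m=(z>.011)&(z<.018)&(X[...,0]>.59)&(X[...,0]<.611)&(X[...,1]>.14)&(X[...,1]<.1635);q=X[m];print("bolt tip",len(q),q.min(0),q.max(0))
```

```text
[0.6228 0.0959 0.2022] [-178.5796    0.0928   90.3854]
post 198 [0.6433 0.1582 0.0591] [0.6365 0.1537 0.0558] [0.6501 0.1627 0.0615]
pack 5325 [0.5403 0.1663 0.0129]
bolt tip 219 [0.5901 0.1533 0.0112] [0.611  0.1621 0.0153]
```

View pics/w10z.png

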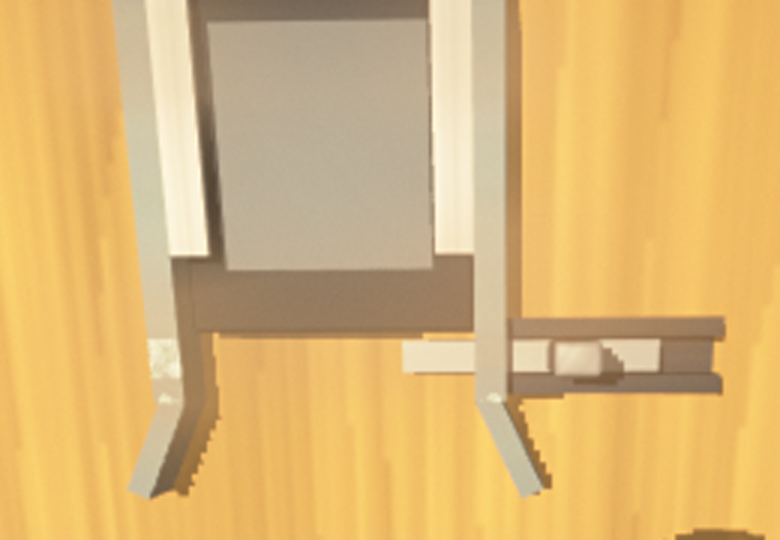

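```bash
python3 -c "
from h import *
snap('scene','sF');print(job_done())"
```

```text
the job is handed in; nothing more can be done
None
```

View pics/sF.png

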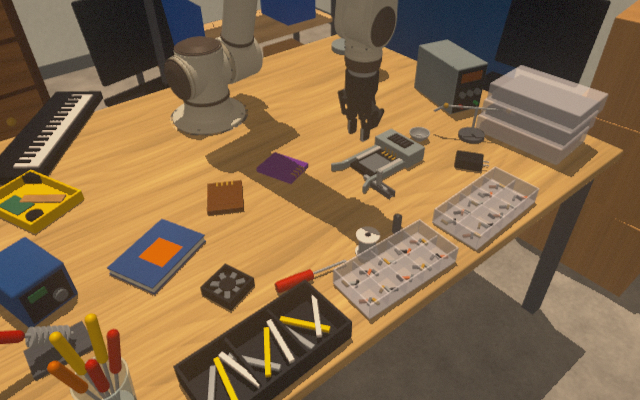

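The job is done and handed in at about 26 s: the bolt was drawn back, the pack pushed fully home, and the bolt shut behind it.

- **Bolt back:** I pushed the post until it hit its back stop at 20 N.
- **Pack in:** I lined the pack up by pushing its side with two fingers. I then pushed it by its rear edge along the bench until it met the end stop at 16 N. It was never lifted.
- **Bolt shut:** I pushed the post until it stopped at 15 N.

**Last checks:**
- The post moved 30 mm between fully back and shut (world x 0.673 to 0.643).
- The bolt tip sticks into the slot with a small gap behind the pack's rear face. That face measured about 2 mm beyond its nominal place, roughly the calibration error.
- In the last scene picture the bystanders and the look-alike packs are in their starting places, judged by eye, and the gripper is clear of everything.

**One thing went wrong:** my first approach to the pack's side ran the last joint into its range limit and left the tool tilted about 1.6°. I lifted, made a half turn and carried on with the tilt, without touching anything there.

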